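# Jars into single file

## Robot

A 6-joint arm with a two-finger parallel gripper is mounted at the origin on the work surface. World frame = base frame: x ahead of the robot, y to its left, z up, the work surface at z = 0. Lengths are in mm, angles in rad, forces in N, time in s.
With the tool pointing down it reaches from about 275 to 750 mm from the base axis. Payload 10.2 kg.
Tool frame: the origin (TCP) lies on the centre line of the jaws, within the pads' length; the fingertips stand 19 mm ahead of it and the grasp point (between the pads) is the TCP; z points along the fingers, y is the line along which they close (so a half turn about z gives the same grasp; the last joint's range is limited). The gripper opens to 85 mm and grips with 20 to 120 N. Pads are 22 mm wide; open, the fingers measure 114 mm over their backs; the gripper's body (76 mm by 85 mm) begins 54 mm behind the grasp point. The pads swing forward as they close: fully open they stand 13 mm farther back than shut.
Start: joints at [1.116, 0.313, 1.498, -0, 1.331, -0.223], TCP at [120.621, 510.962, 250.294] pointing down, gripper open.
Joint ranges: [-2.94, 2.94], [-0.97, 2.17], [0.19, 2.56], [-1.23, 4.37], [0.02, 3.11], [-2.88, 2.88]. Speed limits (rad/s): [2.39, 2.39, 3.01, 3.14, 3.14, 3.14].

## Interface

Orientations are given as a unit quaternion [w, x, y, z].
In Python, from rig import sense, capture, finish_job, regions_of, mark_of gives the robot as it stands.
- The arm moves only by the tool jog_arm, never from a script. Its argument "series" is text: rows parted by semicolons, each of 7 numbers parted by spaces: the shift along the tool's x, y, z in units of 0.4 m (1.0 is 0.4 m), then the turn, a rotation vector about the tool's x, y, z in units of pi/2 rad (1.0 is pi/2 rad), then the opening, from -1 (shut) to 1 (fully open). A call has 1 to 20 rows; each row is the pose to reach, as a shift and turn from the pose commanded when the call began, along the tool's axes at that moment; what a row does not reach only later rows make up. A row lasts 1/8 s, in which the tool goes at most 62.5 mm and 10.7 degrees, less where a joint would pass 70% of its speed; a pose out of reach is approached as far as the arm can. A call with a number of a shift or a turn outside -1 to 1 is refused whole. A call with a gripper value outside its range is refused whole. The fingers move at their own pace and stop on an object; "grip_force" is the grip in N (left out, the last holds). Time passes only in rows, so rows that repeat a pose let the fingers close. It gives the time, the measured TCP pose, the force, the opening and the grip force at its end, in the units of the state.
- sense(): the state, without advancing time (a new reading comes with each control period).
- capture(name): name is "scene" or "top"; returns a dict with "img" (384x512x3 uint8, red, green, blue), "intrinsics" (3x3 intrinsics, pixels), "dist_coeffs" ([k1, k2, p1, p2, k3] as OpenCV has them; the pictures are not rectified), "R" (3x3) and "t" (3): a world point X has camera coordinates R X + t. Camera axes: x right, y down, z forward; pixel columns grow to the right and rows downward; lengths in mm; the calibration is good to about 2 mm. A picture is of the moment at which its call begins. There is no depth.
- finish_job(): hands the job in; it is judged then, once.
Trained networks look in a picture, given as the dict that the camera call returned (one of the last four; its "shot" number tells which), for a name from the list of things; names that differ only in an ending like _2 or _b are one class to them, and where a whole thing is asked for, a point or a joint stands for the part that bears it (a point fixed in the world has none). Each returns a list of dicts, best first, with "confidence" (0 to 1); they miss things now and then, are a little off and sometimes report something else, mostly with a low value. They report only what shows in the picture. A call takes as long as a camera call.
- regions_of(label, picture): "region" (384x512 bool, what is visible of it) and "point" ([row, column] in pixels, amid what is visible of it).
- mark_of(label, picture): "point" ([row, column] in pixels: a listed point, or the origin of a listed thing).
The state is a dict: "time_s": time; "joints": joint angles; "dq": joint speeds; "tau": joint torques, N m; "eef_pos": TCP position; "ee_rot": TCP orientation; "force": force on the tool from outside, world axes, zero at the start; "wrist_torque": the same for the moment, N m; "grip_width": opening from 0.0 (shut) to 1.0 (fully open); "grip_force": force on a finger pad.
Only numpy, scipy, OpenCV 4.12 (cv2) and the standard library are available. Lean on these libraries where they do the work, as an engineer would, in place of code of your own. Each camera call takes 0.05 s, during which the arm holds its last target. There are 200 camera calls.

## Task

Slide the three clip-lid jars along the bench, one at a time, in through the flared mouth of the wooden jar guide, in any order, until all three stand upright in single file wholly between the straight rails, with none left sticking out into the flared mouth. Do not lift or tip the jars, and leave the things on the turntable where they are; finish with the gripper clear.

Things in the scene. Friction and masses are not known exactly. Their poses are not given: they have to be found in the camera images.
- guide: Jar guide fixed to the bench: two light wooden rails (12 mm thick, 40 mm high) and a red end stop, no floor: jars slide on the bench. Straight channel 106 mm wide inside, 310 mm long. Origin on the bench, mid-channel, where the straight rails begin; y points out of the mouth, -y down the channel to the stop, x across, z up. A jar is wholly inside with its centre at y = -46 mm or less.
- guide_stop (a point): Middle of the red end stop's inner face, on the bench, at the blind end of the channel (310 mm in). Three jars end to end take 276 mm; a jar pushed in pushes those ahead of it along.
- guide_flare (a point): Middle of the flared mouth's outer end, on the bench, 41 mm outside the start of the straight rails. There the mouth is about 162 mm wide: each rail flares outward by 34 degrees for 50 mm.
- jar_white: White ceramic jar with a hinged clip lid snapped shut, a round body 92 mm in diameter from the bench up to 50 mm height, then a narrower lid (84 mm), 76 mm high in all, about 0.35 kg (varies), too wide for the gripper's jaws; it slides on the bench. Origin at the centre of its underside, z up; yaw only turns the clip. 
- jar_blue: Blue ceramic jar with a hinged clip lid snapped shut, a round body 92 mm in diameter from the bench up to 50 mm height, then a narrower lid (84 mm), 76 mm high in all, about 0.35 kg (varies), too wide for the gripper's jaws; it slides on the bench. Origin at the centre of its underside, z up; yaw only turns the clip. 
- jar_terracotta: Terracotta (red-brown) jar with a hinged clip lid snapped shut, a round body 92 mm in diameter from the bench up to 50 mm height, then a narrower lid (84 mm), 76 mm high in all, about 0.35 kg (varies), too wide for the gripper's jaws; it slides on the bench. Origin at the centre of its underside, z up; yaw only turns the clip. 
- turntable: Wooden lazy Susan, 260 mm in diameter and 30 mm high, standing fixed beyond the jar guide. Origin at the centre of its underside.
- mug: White ceramic mug, 76 mm in diameter, 90 mm high, on the turntable; leave it alone. Origin at the centre of its underside.
- pot: Small aluminium pot, 92 mm across, 70 mm high, on the turntable; leave it alone. Origin at the centre of its underside.
- funnel: Pink plastic funnel standing mouth down, 72 mm across, 100 mm high, on the turntable; leave it alone. Origin at the centre of its underside.
- spoon: Wooden spoon, 130 mm long, lying on the turntable; leave it alone. Origin at the centre of its length (roughly), on the underside.

How it is judged:
By the outcome, as a careful person would: the job done as asked, in the order asked, and still so for the second after the job is handed in, with the robot touching nothing.
It also fails if it takes over 67 s, if anything falls off the work surface, if the arm or the gripper's body presses on something with over 40 N, if the wrist force passes 120 N, or if a joint passes its speed limit or range.

## Working session

There is one attempt and no reset: what is moved stays moved. The work goes in short steps, Python scripts to look and compute and a tool call to move; the robot and the scene stay as the last step left them, time stands still between calls to the robot, and variables do not carry over. Pictures are saved under pics/ and viewed, at most 10 in all, crops included, and the job is handed in when it is done.

Besides the shell and the picture viewer there is one more tool, called after ">>>" by a JSON object that holds its "op" and its "data", one argument or row to a line. jog_arm: Moves the arm, as the interface text tells. Shifts and turns lie within -1 to 1; 1 stands for 0.4 m of shift or pi/2 rad of turn. Its arguments: {"type":"object","properties":{"series":{"type":"string"},"grip_force":{"type":"number"}},"required":["series"]}

```bash
mkdir -p pics; cat > h.py <<'E'
import numpy as np, cv2
from rig import sense, capture, finish_job, regions_of, mark_of
def ray(c,p):
    K=np.array(c["intrinsics"],float);d=np.array(c["dist_coeffs"],float)
    u=cv2.undistortPoints(np.array([[[p[1],p[0]]]],float),K,d)[0,0]
    R=np.array(c["R"]);t=np.array(c["t"]).ravel()
    return -R.T@t, R.T@np.array([u[0],u[1],1.])
def at_z(c,p,z=0):
    o,r=ray(c,p); return o+r*(z-o[2])/r[2]
def tri(a,pa,b,pb):
    o,r=ray(a,pa);q,s=ray(b,pb)
    k=np.linalg.lstsq(np.stack([r,-s],1),q-o,rcond=None)[0]
    x,y=o+k[0]*r,q+k[1]*s
    return (x+y)/2,np.linalg.norm(x-y)
E
python3 - <<'E'
from h import *
a=capture("scene");b=capture("top")
cv2.imwrite("pics/a.png",np.hstack([a["img"],])[:,:,::-1]);cv2.imwrite("pics/b.png",b["img"][:,:,::-1])
print(sense())
for n in ["jar_white","jar_blue","jar_terracotta","guide","guide_stop","guide_flare","turntable"]:
    ma,mb=mark_of(n,a),mark_of(n,b)
    for m,c in((ma,a),(mb,b)):
        print(n,[(np.round(x["point"]),round(x["confidence"],2),at_z(c,x["point"]).round()) for x in m[:2]])
    if ma and mb: print("  tri",tri(a,ma[0]["point"],b,mb[0]["point"]))
E
```

```text
{'time_s': 0.1, 'joints': array([ 1.11560534e+00,  3.13394382e-01,  1.49830849e+00, -2.30778958e-07,
        1.33101873e+00, -2.23391514e-01]), 'dq': array([ 0.00064336, -0.00223322, -0.00191449, -0.00096325, -0.00033907,
       -0.00052918]), 'tau': array([ 1.69585590e-03, -4.12900364e+01, -2.60140175e+01, -1.35852670e-04,
        2.98776911e-03,  1.87468260e-05]), 'eef_pos': array([120.52809297, 510.77848439, 249.81193121]), 'ee_rot': array([-1.87763320e-04,  1.15640390e-01,  9.93290985e-01, -5.32335124e-04]), 'force': array([ 0.60990156,  0.22592841, -0.25363344]), 'wrist_torque': array([ 0.08088607, -0.00097031, -0.02548666]), 'grip_force': 0.0, 'grip_width': 1.000948096879957}
jar_white [(array([166., 290.]), 0.91, array([528., 138.,   0.])), (array([281., 196.]), 0.24, array([ 710., -305.,    0.]))]
jar_white [(array([232., 189.]), 0.93, array([522., 122.,   0.]))]
  tri (array([526.5368463 , 128.42020764,   3.15798687]), np.float64(15.913102779566946))
jar_blue [(array([134., 301.]), 0.59, array([425., 281.,   0.]))]
jar_blue [(array([274., 127.]), 0.6, array([415., 282.,   0.
[... 305 characters left out ...]
rray([595.12613458, 359.07546011,   5.83537899]), np.float64(3.918608333829269))
guide [(array([203., 214.]), 0.69, array([ 521., -132.,    0.]))]
guide []
guide_stop [(array([229., 100.]), 0.59, array([ 420., -418.,    0.]))]
guide_stop [(array([267., 399.]), 0.96, array([ 423., -425.,    0.]))]
  tri (array([ 423.63699084, -420.91409872,    5.13469223]), np.float64(4.955092888270997))
guide_flare [(array([198., 231.]), 0.98, array([532., -84.,   0.]))]
guide_flare [(array([233., 189.]), 0.58, array([519., 122.,   0.]))]
  tri (array([486.04434533,  49.92988905, -84.82409808]), np.float64(179.44427195424205))
turntable []
turntable [(array([142., 319.]), 0.89, array([ 761., -226.,    0.]))]
```

View pics/a.png

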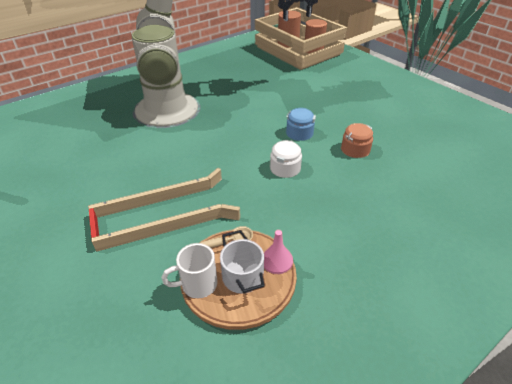

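View pics/b.png

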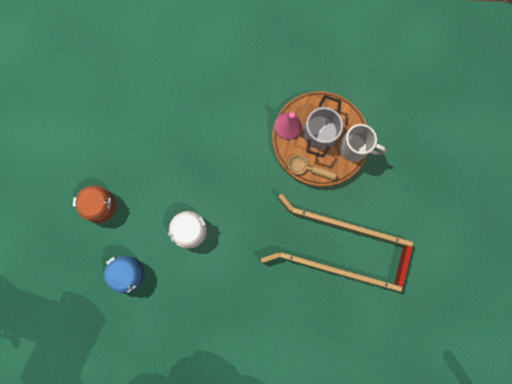

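The pictures show the white (top view 188,230), blue (124,275) and terracotta (95,204) jars to the left of the guide. The mouth opens toward them at about (277,230) and the stop is at (405,268). Next I fit the jar silhouettes and the rails.

```bash
cat >> h.py <<'E'
from scipy.optimize import least_squares
def proj(c,X):
    R=np.array(c["R"],float);t=np.array(c["t"],float).ravel()
    return cv2.projectPoints(np.array(X,float),cv2.Rodrigues(R)[0],t,np.array(c["intrinsics"],float),np.array(c["dist_coeffs"],float))[0][:,0]
A=np.linspace(0,2*np.pi,40,endpoint=False)
def jarpts(x,y,z0=0):
    return np.array([[x+r*np.cos(a),y+r*np.sin(a),z0+z] for r,z in((46,0),(46,50),(42,50),(42,76)) for a in A])
def hullbox(c,x,y,z0):
    h=cv2.convexHull(proj(c,jarpts(x,y,z0)).astype(np.float32))[:,0]
    m=cv2.moments(h.reshape(-1,1,2)); return np.array([m["m10"],m["m01"]])/m["m00"],m["m00"]
def fitjar(n,cams,x0,fitz=False):
    obs=[]
    for c in cams:
        r=regions_of(n,c)
        if r and r[0]["confidence"]>.4:
            m=r[0]["region"].astype(np.uint8); m=cv2.morphologyEx(m,cv2.MORPH_OPEN,np.ones((5,5)))
            M=cv2.moments(m,True);obs.append((c,np.array([M["m10"],M["m01"]])/M["m00"],M["m00"]))
    if not obs: return None
    f=lambda p:np.concatenate([hullbox(c,p[0],p[1],p[2] if fitz else 0)[0]-o for c,o,_ in obs])
    s=least_squares(f,list(x0)+([0] if fitz else []))
    return s.x.round(1),s.fun.round(1),[(a,round(hullbox(c,s.x[0],s.x[1],0)[1])) for c,_,a in obs]
def jars(cams,x0s,**k):
    for n,x in x0s.items(): print(n,fitjar(n,cams,x,**k))
E
python3 - <<'E'
from h import *
a=capture("scene");b=capture("top")
x0={"jar_white":(522,125),"jar_blue":(415,282),"jar_terracotta":(597,362)}
jars([a,b],x0,fitz=True);jars([b],x0);jars([a],x0)
for n in["guide_flare","guide_stop"]:
    for c in(a,b):print(n,[(np.round(x["point"]),round(x["confidence"],2),at_z(c,x["point"]).round(1)) for x in mark_of(n,c)])
hsv=cv2.cvtColor(b["img"],cv2.COLOR_RGB2HSV)
m=cv2.inRange(hsv,(8,60,120),(28,255,255))
m=cv2.morphologyEx(m,cv2.MORPH_CLOSE,np.ones((5,5)))
m[:190,:]=0; m[:,:255]=0; m[:,415:]=0
n,l,s,ce=cv2.connectedComponentsWithStats(m)
for i in range(1,n):
    if s[i,4]<100: continue
    ys,xs=np.where(l==i)
    P=np.array([at_z(b,(r,c),40)[:2] for r,c in zip(ys,xs)])
    print(i,s[i],P.min(0),P.max(0))
    # straight part: points with x pix > min+40
    k=xs>xs.min()+35
    q=P[k];v=cv2.fitLine(q.astype(np.float32),cv2.DIST_L2,0,.01,.01).ravel();print("line",v, "yaw",np.degrees(np.arctan2(v[1],v[0])))
for p in[(193,280),(212,296),(208,304),(243,412),(261,263),(255,285),(256,292),(290,401)]: print(p,at_z(b,p,40).round())
E
```

```text
jar_white (array([526. , 121.7,   0. ]), array([-0.1, -0.6, -0.1, -0.2]), [(974.0, 1047), (1104.0, 1120)])
jar_blue (array([415., 282.,   0.]), array([ 0.2, -0.4,  0.5,  0.1]), [(813.0, 847), (1168.0, 1258)])
jar_terracotta (array([592.9, 358.9,   0. ]), array([ 0. , -0.6,  0.2, -0.2]), [(891.0, 971), (1254.0, 1269)])
jar_white (array([525.5, 121.6]), array([-0., -0.]), [(1104.0, 1120)])
jar_blue (array([415.3, 283.2]), array([0., 0.]), [(1168.0, 1259)])
jar_terracotta (array([592.4, 359.3]), array([0., 0.]), [(1254.0, 1270)])
jar_white (array([527.8, 124.8]), array([ 1. , -0.7]), [(974.0, 1046)])
jar_blue (array([416.1, 280. ]), array([0., 0.]), [(813.0, 849)])
jar_terracotta (array([594.9, 356.5]), array([-0., -0.]), [(891.0, 974)])
guide_flare []
guide_flare []
guide_stop [(array([231.,  99.]), 0.88, array([ 424.5, -422. ,    0. ])), (array([198., 232.]), 0.47, array([535.8, -82. ,   0. ]))]
guide_stop [(array([264., 398.]), 0.77, array([ 431. , -424.4,    0. ]))]
1 [278 194 135  53 724] [ 476.48723347 -450.15529753] [ 613.65409319 -107.75605321]
line [ 2.8730220e-01  9.5783997e-01  5.1959540e+02 -3.2294281e+02] yaw 73.30348
2 [260 253 143  39 758] [ 363.73577081 -417.85634059] [464.01016047 -59.59277938]
line [ 2.8719932e-01  9.5787084e-01  4.0902185e+02 -2.8238730e+02] yaw 73.30964
(193, 280) [ 616. -113.   40.]
(212, 296) [ 567. -153.   40.]
(208, 304) [ 577. -174.   40.]
(243, 412) [ 484. -450.   40.]
(261, 263) [444. -67.  40.]
(255, 285) [ 459. -123.   40.]
(256, 292) [ 456. -140.   40.]
(290, 401) [ 366. -415.   40.]
```

```bash
sed -i 's/least_squares(f,list(x0)+(\[0\] if fitz else \[\]))/least_squares(f,list(x0)+([1] if fitz else []),diff_step=.02)/' h.py; cat >> h.py <<'E'
N=np.array([.9579,-.2873]);D=np.array([.2873,.9579]);AX=531.7;D0=27.5;GAP=50
nd=lambda p:np.array([N@p,D@p]); w=lambda q:q[0]*N+q[1]*D
from scipy.spatial.transform import Rotation as Rn
def pose():
    s=sense();q=s["ee_rot"];R=Rn.from_quat([q[1],q[2],q[3],q[0]]).as_matrix()
    return s,np.array(s["eef_pos"]),R
def row(xy,z,yaw):  # yaw deg of tool x (back direction)
    s,p,R=pose()
    c,sn=np.cos(np.radians(yaw)),np.sin(np.radians(yaw))
    T=np.array([[c,sn,0],[sn,-c,0],[0,0,-1]])
    d=R.T@(np.array([*xy,z])-p);r=Rn.from_matrix(R.T@T).as_rotvec()
    return np.r_[d/400,r/(np.pi/2)].round(3)
def leg(jar,target,off=70):  # world jar, target jar -> start tcp, yaw, end tcp
    b=np.array(jar)-target;L=np.linalg.norm(b);b/=L
    yaw=np.degrees(np.arctan2(b[1],b[0]))
    return jar+off*b,yaw,target+GAP*b,L
E
python3 - <<'E'
from h import *
jars([capture("scene"),capture("top")],{"jar_white":(522,125),"jar_blue":(415,282),"jar_terracotta":(590,355)},fitz=True)
for j,t in(((525.5,121.9),100),((415.3,282.5),130),((593,359),290)):
    s,y,e,L=leg(np.array(j),w((AX,t)));print(nd(np.array(j)),s,y,e,L,np.linalg.norm(s))
s,y,e,L=leg(np.array((525.5,121.9)),w((AX,100)))
print(row(s,250,y),row(s,32,y))
E
```

```text
jar_white (array([526.3, 123. ,  -2.9]), array([ 0.2, -0. ,  0.1,  0.1]), [(960.0, 1046), (1157.0, 1121)])
jar_blue (array([414.7, 283.3,  -3.5]), array([ 0.2, -0. ,  0.1,  0.1]), [(795.0, 846), (1215.0, 1259)])
jar_terracotta (array([592.7, 360.5,  -2.9]), array([ 0.2, -0. ,  0.1,  0.1]), [(929.0, 970), (1263.0, 1270)])
[468.35458 267.74416] [520.60236105 191.72845504] 94.01204992498798 [534.54711646  -7.08994212] 179.30682690291803 554.785200593884
[316.65362 389.92244] [388.04252566 346.97503465] 112.91670367013457 [527.19480547  17.82318618] 337.3573790033249 520.5465170311306
[464.894 514.255] [593.10997249 428.99991361] 89.90998625679215 [592.71098178 175.0335283 ] 233.96669873294576 731.9975173087754
[-1.157e+00 -5.470e-01  1.000e-03 -0.000e+00 -0.000e+00  8.080e-01] [-1.157 -0.547  0.546 -0.    -0.     0.808]
```

>>> {"op": "jog_arm", "data": {
  "series": "-0.95 -0.45 0 0 0 0.808 0.18;-0.95 -0.45 0 0 0 0.808 0.18;-0.95 -0.45 0 0 0 0.808 0.18;-0.95 -0.45 0 0 0 0.808 0.18;-0.95 -0.45 0 0 0 0.808 0.18;-0.95 -0.45 0 0 0 0.808 0.18;-0.95 -0.45 0 0 0 0.808 0.18;-0.95 -0.45 0 0 0 0.808 0.18"
}}

```text
time_s: 3.1
eef_pos: [450.9, 246.6, 249.9]
ee_rot: [0.0, 0.684, 0.73, -0.0]
force: [-1.0, 1.5, -0.9]
grip_width: 0.586
grip_force: 0.0
```

```bash
python3 - <<'E'
from h import *
s,y,e,L=leg(np.array((526,122.3)),w((AX,100)))
print(s,y,e,L,pose()[1],row(s,250,y),row(s,32,y))
E
```

```text
[521.30710512 192.14251383] 93.84406995444485 [534.69336223  -7.07990012] 179.6716356913161 [450.90014386 246.59084527 249.92306735] [-0.147  0.167 -0.    -0.     0.    -0.001] [-0.147  0.167  0.545 -0.     0.    -0.001]
```

>>> {"op": "jog_arm", "data": {
  "series": "-0.147 0.167 0.1 0 0 0 0.18;-0.147 0.167 0.2 0 0 0 0.18;-0.147 0.167 0.35 0 0 0 0.18;-0.147 0.167 0.47 0 0 0 0.18;-0.147 0.167 0.545 0 0 0 0.18;-0.18 0.167 0.545 0 0 0 0.18;-0.21 0.167 0.545 0 0 0 0.18;-0.25 0.167 0.545 0 0 0 0.18;-0.3 0.167 0.545 0 0 0 0.18"
}}

```text
time_s: 4.22
eef_pos: [524.9, 132.7, 33.8]
ee_rot: [0.001, 0.682, 0.731, 0.001]
force: [0.6, 3.5, 1.7]
grip_width: 0.593
grip_force: 1.8
```

```bash
python3 - <<'E'
from h import *
b=capture("top");a=capture("scene")
cv2.imwrite("pics/c.png",np.vstack([b["img"][100:384,:],a["img"][60:280,:]])[:,:,::-1])
s,p,R=pose();print(p,s["force"],s["time_s"])
print(p[:2]-GAP*R[:2,0])
jars([a],{"jar_white":(530,80)});jars([b],{"jar_white":(530,80)})
E
```

```text
[524.92745851 131.50119904  33.46553142] [-0.16741992  0.46920088  0.21618432] 4.325
[528.30897477  81.61568011]
jar_white (array([533.3,  78.9]), array([ 0., -0.]), [(1031.0, 1087)])
jar_white (array([524.5,  64. ]), array([0., 0.]), [(567.0, 1093)])
```

View pics/c.png

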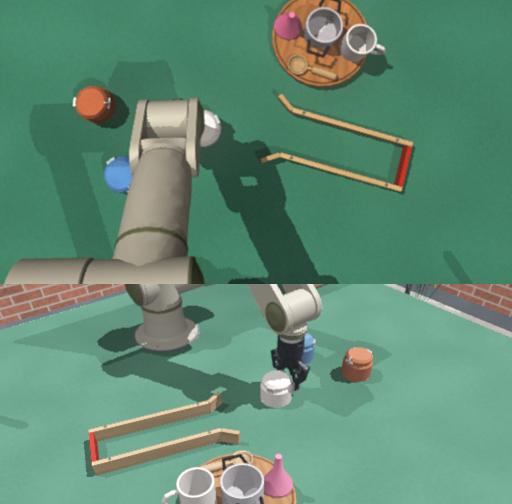

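The white jar sits cupped between the fingertips (scene crop 276,390), and the rails are undisturbed.

>>> {"op": "jog_arm", "data": {
  "series": "-0.05 0 0.002 0 0 0 0.18;-0.1 0 0.002 0 0 0 0.18;-0.15 0 0.002 0 0 0 0.18;-0.2 0 0.002 0 0 0 0.18;-0.25 0 0.002 0 0 0 0.18;-0.3 0 0.002 0 0 0 0.18;-0.347 0 0.002 0 0 0 0.18;-0.35 0.015 0.002 0 0 0.076 0.18;-0.353 0.03 0.002 0 0 0.152 0.18;-0.355 0.044 0.002 0 0 0.228 0.18;-0.378 0.035 0.002 0 0 0.228 0.18;-0.402 0.026 0.002 0 0 0.228 0.18"
}}

```text
time_s: 5.92
eef_pos: [545.6, -26.4, 31.8]
ee_rot: [0.0, 0.801, 0.599, 0.0]
force: [1.4, 3.1, 2.4]
grip_width: 0.591
grip_force: 1.8
```

```bash
cat >> h.py <<'E'
def st():
    s,p,R=pose();yaw=np.degrees(np.arctan2(R[1,0],R[0,0]))
    print("t",s["time_s"],"tcp",p.round(1),"F",np.round(s["force"],1),"yaw",yaw.round(1),"nd",nd(p[:2]).round(1),"jar nd",nd(p[:2]-GAP*R[:2,0]).round(1))
E
python3 - <<'E'
from h import *
st();a=capture("scene");b=capture("top")
for c in(a,b):
    r=fitjar("jar_white",[c],(530,-50));print(r, r and nd(r[0]))
print(row(w((AX,-225+GAP)),32,73.3),row(w((AX,60+GAP)),32,73.3))
E
```

```text
t 5.925 tcp [545.6 -26.4  31.8] F [1.4 3.1 2.4] yaw 73.6 nd [530.2 131.4] jar nd [530.5  81.4]
(array([534.5, -74.2]), array([ 0., -0.]), [(1125.0, 1227)]) [533.31521  82.48567]h.py:31: RuntimeWarning: invalid value encountered in divide
  M=cv2.moments(m,True);obs.append((c,np.array([M["m10"],M["m01"]])/M["m00"],M["m00"]))
Traceback (most recent call last):
  File "h.py", line 34, in fitjar
    s=least_squares(f,list(x0)+([1] if fitz else []),diff_step=.02)
ValueError: Residuals are not finite in the initial point.
```

>>> {"op": "jog_arm", "data": {
  "series": "-0.05 0.003 0 0 0 0.003 0.18;-0.1 0.003 0 0 0 0.003 0.18;-0.15 0.003 0 0 0 0.003 0.18;-0.2 0.003 0 0 0 0.003 0.18;-0.25 0.003 0 0 0 0.003 0.18;-0.3 0.003 0 0 0 0.003 0.18"
}}

```text
time_s: 6.88
eef_pos: [512.4, -141.9, 31.4]
ee_rot: [-0.0, 0.803, 0.597, -0.0]
force: [0.5, 2.6, 1.7]
grip_width: 0.59
grip_force: 1.2
```

```bash
python3 - <<'E'
from h import *
st();a=capture("scene")
r=fitjar("jar_white",[a],(500,-180));print(r, r and nd(r[0]))
E
```

```text
t 6.875 tcp [ 512.4 -141.9   31.4] F [0.5 2.6 1.7] yaw 73.3 nd [531.6  11.3] jar nd [531.5 -38.7]
(array([ 491.2, -186.6]), array([0., 0.]), [(974.0, 1301)]) [524.13066 -37.62238]
```

>>> {"op": "jog_arm", "data": {
  "series": "-0.05 0 0 0 0 0 0.18;-0.1 0 0 0 0 0 0.18;-0.15 0 0 0 0 0 0.18;-0.2 0 0 0 0 0 0.18;-0.25 0 0 0 0 0 0.18;-0.3 0 0 0 0 0 0.18;-0.35 0 0 0 0 0 0.18;-0.4 0 0 0 0 0 0.18;-0.44 0 0 0 0 0 0.18;-0.46 0 0 0 0 0 0.18;-0.43 0 0 0 0 0 0.18;-0.35 0 0 0 0 0 0.18;-0.3 0 -0.1 0 0 0 0.18;-0.25 0 -0.25 0 0 0 0.18;-0.2 0 -0.35 0 0 0 0.18"
}}

```text
time_s: 8.85
eef_pos: [490.3, -216.5, 174.1]
ee_rot: [0.001, 0.802, 0.597, 0.0]
force: [0.6, -0.6, 0.1]
grip_width: 0.588
grip_force: 0.0
```

```bash
python3 - <<'E'
from h import *
st();a=capture("scene")
r=fitjar("jar_white",[a],(470,-350));print(r, r and nd(r[0]))
s,y,e,L=leg(np.array((415,283)),w((AX,130)))
print(s,y,e,L,row(s,170,y),row(s,32,y))
E
```

```text
t 8.85 tcp [ 490.3 -216.5  174.1] F [ 0.6 -0.6  0.1] yaw 73.3 nd [531.8 -66.5] jar nd [ 531.8 -116.5]
(array([ 437.1, -363.9]), array([0., 0.]), [(1171.0, 1498)]) [ 523.24656 -223.00098]
[387.72695305 347.46844895] 112.93054299018799 [527.18368218  17.81848211] 337.9347425702084 [ 1.277 -0.652  0.007  0.004  0.003 -0.439] [ 1.278 -0.655  0.352  0.004  0.003 -0.439]
```

>>> {"op": "jog_arm", "data": {
  "series": "1 -0.51 0 0 0 -0.435 0.18;1 -0.51 0 0 0 -0.435 0.18;1 -0.51 0 0 0 -0.435 0.18;1 -0.51 0 0 0 -0.435 0.18;1 -0.51 0 0 0 -0.435 0.18;1 -0.51 0 0 0 -0.435 0.18;1 -0.51 0 0 0 -0.435 0.18;1 -0.51 0 0 0 -0.435 0.18;1 -0.51 0 0 0 -0.435 0.18"
}}

```text
time_s: 10.07
eef_pos: [409.3, 223.9, 170.9]
ee_rot: [-0.0, 0.556, 0.831, -0.0]
force: [-0.7, -1.4, -0.1]
grip_width: 0.593
grip_force: 0.0
```

```bash
python3 - <<'E'
from h import *
st()
s,y,e,L=leg(np.array((415,283)),w((AX,130)))
print(row(s,170,y),row(s,32,y))
E
```

```text
t 10.075 tcp [409.3 223.9 170.9] F [-0.7 -1.4 -0.1] yaw 112.5 nd [327.8 332.1] jar nd [359.4 293.3]
[ 0.306  0.068  0.002 -0.001  0.    -0.005] [ 0.306  0.068  0.347 -0.001  0.    -0.005]
```

>>> {"op": "jog_arm", "data": {
  "series": "0.306 0.068 0 0 0 -0.005 0.18;0.306 0.068 0 0 0 -0.005 0.18;0.306 0.068 0.1 0 0 -0.005 0.18;0.306 0.068 0.2 0 0 -0.005 0.18;0.306 0.068 0.3 0 0 -0.005 0.18;0.306 0.068 0.347 0 0 -0.005 0.18;0.28 0.068 0.347 0 0 -0.005 0.18;0.25 0.068 0.347 0 0 -0.005 0.18;0.21 0.068 0.347 0 0 -0.005 0.18;0.16 0.068 0.347 0 0 -0.005 0.18;0.11 0.068 0.347 0 0 -0.005 0.18;0.06 0.068 0.347 0 0 -0.005 0.18;0.01 0.068 0.347 0 0 -0.005 0.18;-0.04 0.068 0.347 0 0 -0.005 0.18;-0.09 0.068 0.347 0 0 -0.005 0.18;-0.14 0.068 0.347 0 0 -0.005 0.18"
}}

```text
time_s: 12.08
eef_pos: [457.0, 180.9, 33.5]
ee_rot: [0.0, 0.554, 0.833, 0.001]
force: [0.3, 1.8, 1.2]
grip_width: 0.593
grip_force: 1.1
```

```bash
python3 - <<'E'
from h import *
st();a=capture("scene")
r=fitjar("jar_blue",[a],(460,150));print(r, r and nd(r[0]))
print(row(w((AX,130))+GAP*np.array([-.3896,.921]),32,112.93))
E
```

```text
t 12.075 tcp [457.  180.9  33.5] F [0.3 1.8 1.2] yaw 112.8 nd [385.8 304.5] jar nd [417.6 265.9]
(array([481.1, 133.5]), array([-0., -0.]), [(934.0, 993)]) [422.49114 266.09968]
[-0.442  0.004  0.004  0.001  0.    -0.003]
```

>>> {"op": "jog_arm", "data": {
  "series": "-0.05 0.004 0.003 0 0 0 0.18;-0.1 0.004 0.003 0 0 0 0.18;-0.15 0.004 0.003 0 0 0 0.18;-0.2 0.004 0.003 0 0 0 0.18;-0.25 0.004 0.003 0 0 0 0.18;-0.3 0.004 0.003 0 0 0 0.18;-0.35 0.004 0.003 0 0 0 0.18;-0.4 0.004 0.003 0 0 0 0.18;-0.442 0.004 0.003 0 0 0 0.18;-0.444 0.026 0.003 0 0 0.11 0.18;-0.45 0.047 0.003 0 0 0.22 0.18;-0.459 0.067 0.003 0 0 0.33 0.18;-0.471 0.084 0.003 0 0 0.44 0.18;-0.49 0.068 0.003 0 0 0.44 0.18;-0.51 0.052 0.003 0 0 0.44 0.18"
}}

```text
time_s: 14.05
eef_pos: [554.3, 1.6, 31.7]
ee_rot: [0.0, 0.802, 0.598, 0.0]
force: [0.7, 2.6, 1.6]
grip_width: 0.586
grip_force: 1.5
```

```bash
python3 - <<'E'
from h import *
st();a=capture("scene")
r=fitjar("jar_blue",[a],(530,-50));print(r, r and nd(r[0]))
print(row(w((AX,-132+GAP)),32,73.3))
E
```

```text
t 14.05 tcp [554.3   1.6  31.7] F [0.7 2.6 1.6] yaw 73.4 nd [530.5 160.8] jar nd [530.6 110.8]
(array([543.3, -47.2]), array([-0.,  0.]), [(1094.0, 1210)]) [533.98763 110.87721]
[-0.605  0.004 -0.001 -0.     0.    -0.   ]
```

>>> {"op": "jog_arm", "data": {
  "series": "-0.05 0.003 0 0 0 0 0.18;-0.1 0.003 0 0 0 0 0.18;-0.15 0.003 0 0 0 0 0.18;-0.2 0.003 0 0 0 0 0.18;-0.25 0.003 0 0 0 0 0.18;-0.3 0.003 0 0 0 0 0.18;-0.35 0.003 0 0 0 0 0.18;-0.4 0.003 0 0 0 0 0.18;-0.45 0.003 0 0 0 0 0.18;-0.5 0.003 0 0 0 0 0.18;-0.55 0.003 0 0 0 0 0.18;-0.59 0.003 0 0 0 0 0.18;-0.6 0.003 0 0 0 0 0.18;-0.57 0.003 0 0 0 0 0.18;-0.5 0.003 0 0 0 0 0.18;-0.45 0.003 -0.1 0 0 0 0.18;-0.4 0.003 -0.25 0 0 0 0.18;-0.35 0.003 -0.35 0 0 0 0.18"
}}

```text
time_s: 16.4
eef_pos: [515.8, -130.4, 173.9]
ee_rot: [0.001, 0.802, 0.597, 0.0]
force: [-0.5, 0.3, 0.1]
grip_width: 0.591
grip_force: 0.0
```

```bash
python3 - <<'E'
from h import *
st();a=capture("scene")
for n,g in(("jar_blue",(490,-270)),("jar_terracotta",(593,359))):
    r=fitjar(n,[a],g);print(n,r, r and nd(r[0]))
s,y,e,L=leg(np.array((592.7,359.5)),w((AX,290)))
print(s,y,e,L,row(s,170,y),row(s,32,y))
E
```

```text
t 16.4 tcp [ 515.8 -130.4  173.9] F [-0.5  0.3  0.1] yaw 73.3 nd [531.6  23.2] jar nd [531.5 -26.8]
jar_blue (array([ 465.4, -273.3]), array([-0.,  0.]), [(1090.0, 1386)]) [ 524.32575 -128.08465]
jar_terracotta (array([595.4, 358.5]), array([-0., -0.]), [(864.0, 974)]) [467.33661 514.46557]
[592.72017304 429.49999709] 89.98348814350626 [592.64683931 175.03358792] 234.46641973637293 [ 1.397e+00 -2.180e-01  6.000e-03  2.000e-03  1.000e-03 -1.850e-01] [ 1.397e+00 -2.190e-01  3.510e-01  2.000e-03  1.000e-03 -1.850e-01]
```

>>> {"op": "jog_arm", "data": {
  "series": "1 -0.157 0 0 0 -0.185 0.18;1 -0.157 0 0 0 -0.185 0.18;1 -0.157 0 0 0 -0.185 0.18;1 -0.157 0 0 0 -0.185 0.18;1 -0.157 0 0 0 -0.185 0.18;1 -0.157 0 0 0 -0.185 0.18;1 -0.157 0 0 0 -0.185 0.18;1 -0.157 0 0 0 -0.185 0.18;1 -0.157 0 0 0 -0.185 0.18"
}}

```text
time_s: 17.68
eef_pos: [570.3, 268.0, 170.3]
ee_rot: [-0.0, 0.708, 0.706, -0.001]
force: [-0.5, 0.2, 0.1]
grip_width: 0.587
grip_force: 0.0
```

```bash
python3 - <<'E'
from h import *
st()
s,y,e,L=leg(np.array((592.7,359.5)),w((AX,290)))
print(row(s,170,y),row(s,32,y),row(e,32,y))
E
```

```text
t 17.675 tcp [570.3 268.  170.3] F [-0.5  0.2  0.1] yaw 89.8 nd [469.3 420.6] jar nd [483.6 372.7]
[ 0.404  0.055  0.    -0.001  0.001 -0.002] [ 0.404  0.055  0.345 -0.001  0.001 -0.002] [-0.232  0.057  0.346 -0.001  0.001 -0.002]
```

Move above, check the pose near the reach limit, then descend.

>>> {"op": "jog_arm", "data": {
  "series": "0.404 0.055 0 0 0 0 0.18;0.404 0.055 0 0 0 0 0.18;0.404 0.055 0 0 0 0 0.18;0.404 0.055 0.05 0 0 0 0.18;0.404 0.055 0.12 0 0 0 0.18;0.404 0.055 0.12 0 0 0 0.18"
}}

```text
time_s: 18.42
eef_pos: [592.7, 428.6, 120.9]
ee_rot: [-0.001, 0.709, 0.706, -0.003]
force: [0.3, -0.3, 0.4]
grip_width: 0.59
grip_force: 0.0
```

```bash
python3 - <<'E'
from h import *
st()
s,y,e,L=leg(np.array((592.7,359.5)),w((AX,290)))
print(row(s,32,y),row(e,32,y))
E
```

```text
t 18.425 tcp [592.7 428.6 120.9] F [ 0.3 -0.3  0.4] yaw 89.8 nd [444.6 580.9] jar nd [458.8 532.9]
[ 0.003  0.001  0.222 -0.003  0.002 -0.002] [-0.633  0.003  0.224 -0.003  0.002 -0.002]
```

>>> {"op": "jog_arm", "data": {
  "series": "0 0.002 0.08 0 0 0 0.18;0 0.002 0.16 0 0 0 0.18;0 0.002 0.222 0 0 0 0.18;0 0.002 0.222 0 0 0 0.18;-0.03 0.002 0.222 0 0 0 0.18;-0.06 0.002 0.222 0 0 0 0.18;-0.1 0.002 0.222 0 0 0 0.18;-0.15 0.002 0.222 0 0 0 0.18;-0.2 0.002 0.222 0 0 0 0.18;-0.25 0.002 0.222 0 0 0 0.18;-0.3 0.002 0.222 0 0 0 0.18;-0.35 0.002 0.222 0 0 0 0.18;-0.4 0.002 0.222 0 0 0 0.18;-0.45 0.002 0.222 0 0 0 0.18;-0.5 0.002 0.222 0 0 0 0.18;-0.55 0.002 0.222 0 0 0 0.18;-0.6 0.002 0.222 0 0 0 0.18"
}}

```text
time_s: 20.55
eef_pos: [594.0, 190.0, 36.4]
ee_rot: [0.001, 0.708, 0.706, 0.002]
force: [-0.5, 6.4, 6.0]
grip_width: 0.59
grip_force: 3.4
```

```bash
python3 - <<'E'
from h import *
st();a=capture("scene")
r=fitjar("jar_terracotta",[a],(593,130));print(r, r and nd(r[0]))
print(row(np.array((592.6,175.)),32,90))
E
```

```text
t 20.55 tcp [594.  190.   36.4] F [-0.5  6.4  6. ] yaw 89.8 nd [514.4 352.6] jar nd [528.6 304.7]
(array([595.7, 141. ]), array([0., 0.]), [(1002.0, 1113)]) [530.11173 306.20851]
[-0.033 -0.003  0.009  0.001  0.    -0.003]
```

>>> {"op": "jog_arm", "data": {
  "series": "-0.02 0 0.005 0 0 0 0.18;-0.021 0.017 0.008 0 0 0.092 0.18;-0.025 0.036 0.008 0 0 0.184 0.18;-0.05 0.029 0.008 0 0 0.184 0.18;-0.098 0.015 0.008 0 0 0.184 0.18;-0.146 0.001 0.008 0 0 0.184 0.18;-0.194 -0.013 0.008 0 0 0.184 0.18;-0.242 -0.028 0.008 0 0 0.184 0.18"
}}

```text
time_s: 21.65
eef_pos: [581.3, 92.1, 31.5]
ee_rot: [-0.0, 0.802, 0.597, -0.0]
force: [1.4, 2.3, -1.6]
grip_width: 0.588
grip_force: 0.8
```

```bash
python3 - <<'E'
from h import *
st();a=capture("scene")
r=fitjar("jar_terracotta",[a],(570,60));print(r, r and nd(r[0]))
print(row(w((AX,-40+GAP)),32,73.3))
E
```

```text
t 21.65 tcp [581.3  92.1  31.5] F [ 1.4  2.3 -1.6] yaw 73.3 nd [530.4 255.3] jar nd [530.4 205.3]
(array([570.4,  43.9]), array([0., 0.]), [(1067.0, 1160)]) [533.77369 205.92773]
[-0.611  0.004 -0.001 -0.     0.    -0.001]
```

>>> {"op": "jog_arm", "data": {
  "series": "-0.05 0.003 0 0 0 0 0.18;-0.1 0.003 0 0 0 0 0.18;-0.15 0.003 0 0 0 0 0.18;-0.2 0.003 0 0 0 0 0.18;-0.25 0.003 0 0 0 0 0.18;-0.3 0.003 0 0 0 0 0.18;-0.35 0.003 0 0 0 0 0.18;-0.4 0.003 0 0 0 0 0.18;-0.45 0.003 0 0 0 0 0.18;-0.5 0.003 0 0 0 0 0.18;-0.54 0.003 0 0 0 0 0.18;-0.58 0.003 0 0 0 0 0.18;-0.61 0.003 0 0 0 0 0.18;-0.62 0.003 0 0 0 0 0.18"
}}

```text
time_s: 23.5
eef_pos: [511.6, -144.5, 31.5]
ee_rot: [-0.0, 0.803, 0.597, 0.0]
force: [2.5, 9.8, 4.8]
grip_width: 0.59
grip_force: 4.6
```

```bash
python3 - <<'E'
from h import *
st()
E
```

```text
t 23.5 tcp [ 511.6 -144.5   31.5] F [2.5 9.8 4.8] yaw 73.3 nd [531.5   8.6] jar nd [531.5 -41.4]
```

Now back off, lift, and swing clear (toward the start side) to view.

>>> {"op": "jog_arm", "data": {
  "series": "0.02 0 0 0 0 0 0.18;0.08 0 0 0 0 0 0.18;0.12 0 -0.1 0 0 0 0.18;0.2 0 -0.25 0 0 0 0.18;0.3 0 -0.4 0 0 0 0.18;0.5 -0.15 -0.5 0 0 0 0.18;0.65 -0.2 -0.5 0 0 0 0.18;0.8 -0.3 -0.5 0 0 0 0.18;1 -0.4 -0.5 0 0 0 0.18;1 -0.4 -0.5 0 0 0 0.18;1 -0.4 -0.5 0 0 0 0.18"
}}

```text
time_s: 24.88
eef_pos: [472.1, 287.8, 231.2]
ee_rot: [0.0, 0.801, 0.598, -0.0]
force: [-0.8, -0.3, 0.1]
grip_width: 0.588
grip_force: 0.0
```

```bash
python3 - <<'E'
from h import *
st();b=capture("top");a=capture("scene")
cv2.imwrite("pics/d.png",np.hstack([cv2.resize(b["img"][60:330,200:470],(400,400)),cv2.resize(a["img"][140:320,60:300],(400,400))])[:,:,::-1])
for n,g in(("jar_white",(437,-363)),("jar_blue",(470,-273)),("jar_terracotta",(495,-190))):
    r=fitjar(n,[b],g);print(n,r, r and nd(r[0])-[AX,D0])
E
```

```text
t 24.875 tcp [472.1 287.8 231.2] F [-0.8 -0.3  0.1] yaw 73.5 nd [369.5 411.3] jar nd [369.7 361.3]
jar_white (array([ 796.9, -136.7]), array([-0.,  0.]), [(598.0, 1161)]) [270.92442  70.50444]
jar_blue (array([ 471.4, -278. ]), array([ 0., -0.]), [(1165.0, 1191)]) [  -0.27654 -158.36298]
jar_terracotta (array([ 498.4, -190.7]), array([0., 0.]), [(1058.0, 1133)]) [  0.50547 -66.98121]
```

View pics/d.png

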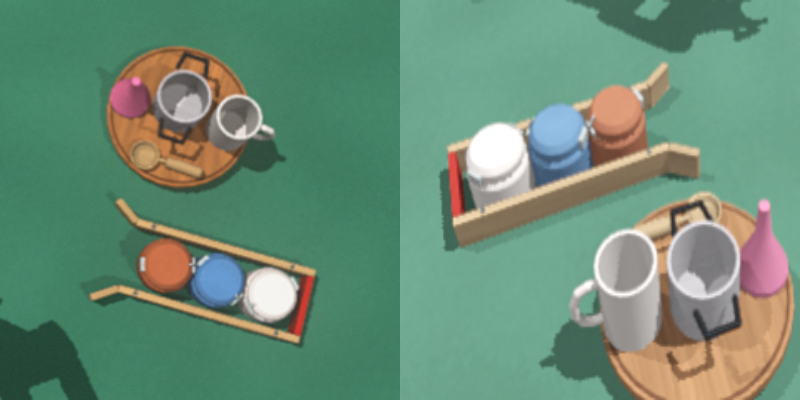

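All three jars stand in single file between the straight rails: terracotta at (165,265), blue (218,280), white (270,295). Terracotta's centre is 67 mm inside, where 46 mm is needed. The turntable is untouched and the arm is clear.

```bash
python3 -c "
from rig import *
print(finish_job())"
```

```text
the job is handed in; nothing more can be done
None
```

All three jars stand upright in single file wholly between the straight rails, the turntable is untouched, the gripper is clear, and the job is handed in at about 25 s of the 67 s allowed.

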